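# File the long glaze sample from the display peg

### The job

Take the longer of the two hanging glaze sample tiles off the display stand: slide it along its peg, raise it so that its slot clears the upturned tip, and draw it off without forcing it against the peg. Set it down upright, without dropping it, in the middle of the rack in the cupboard's pulled-out tray, broad face towards the front, then push the tray fully in. Leave the short tile hanging and the other loose things where they are.

Things in the scene. Friction and masses are not known exactly. Their poses are not given: they have to be found in the camera images.
- stand: Plywood display stand, fixed, 260 mm wide, 304 mm high, two steel pegs. Origin on the table under the front face of its back panel, midway between the pegs; x points into the panel (pegs point to -x), y to the left seen from the front, z up. A ledge over the pegs (260 mm wide, underside 290 mm high, front edge at x = -40 mm) blocks a hand coming straight down: come tilted, from the front.
- peg_tip_left (a point): End of the upturned tip (on its axis, x = -74, y = +65, z = 212 mm in the stand); axes as the stand's. The peg is 6 mm thick and level, axis at 200 mm height, from the panel (x = 0) to x = -66 mm; there it turns up obliquely to this point. Its round end reaches x = -77 mm and 215 mm height.
- peg_tip_right (a point): The same on the other peg, at the stand's y = -65 mm.
- long_tile: The tile to be filed, terracotta with a white glazed lower field, 110 mm high (z), 60 mm wide (y; flat sides to pinch), 8 mm thick (x, along the peg), about 130 g. Hangs on either peg, about 50 mm off the panel, by a slot. Origin: upper end of the slot, mid-thickness, which rests on the peg; the tile's top edge is 14 mm above it, the bottom edge 96 mm below.
- long_tile_foot (a point): Middle of the long tile's bottom edge; axes as the tile's. The tile's hanging slot is upright, 16 mm wide and 34 mm high, its lower end 62 mm above this point. Raise the tile 12 to 28 mm (best 20) from hanging to pass over the peg's tip.
- short_tile: The shorter sample tile on the other peg, same make, width and slot but only 78 mm high (14 mm above and 64 mm below its origin, the slot's upper end). Stays hanging.
- cupboard: Plywood sample cupboard, fixed, open at the front, 160 x 160 mm, 172 mm high, a small bowl standing on it (top of the bowl at 225 mm). Origin on the table under its centre; x axis points into it (front at x = -80 mm), z up. Inside it is 156 mm high under the roof, which starts at x = -80 mm.
- tray (a joint): Sliding tray of the cupboard: 0 = fully in, grows as it is pulled out along the cupboard's -x, up to 0.14 m. Starts 0.11 to 0.135 out; runs with about 1.5 N friction and stays where it is left.
- rack (a point): On the tray's floor (18 mm above the table), middle of the rack: two ribs with rounded tops, 10 mm thick, 46 mm wide (y), 35 mm high above the floor, 15 mm apart in x; the tile's bottom edge stands between them, broad face to x. Axes as the cupboard's; moves with the tray. The tray's side strips, at y = +-63 mm, rise 13 mm above its floor.
- tray_front (a point): Middle of the tray's front face, 34 mm above the table, 72 mm in front (-x) of the rack point; the front board is 158 mm wide, its top 59 mm above the table. Push here towards the cupboard's +x.
- bisque_cup: Pale unglazed cup, 64 mm across, 79 mm high, loose on the table; origin under its centre. Leave.
- tape_roll: Roll of masking tape lying flat, 104 mm across, 24 mm high, loose; origin under its centre. Leave.
- rib: Flat boxwood rib, 94 x 38 x 8 mm, loose on the table; origin under its centre. Leave.

How it is judged:
By the outcome, as a careful person would: the job done as asked, in the order asked, and still so for the second after the job is handed in, with the robot touching nothing.
It also fails if it takes over 54 s, if anything falls off the work surface, if the arm or the gripper's body presses on something with over 40 N, if the wrist force passes 120 N, or if a joint passes its speed limit or range.

### The arm

A 6-joint arm with a two-finger parallel gripper is mounted at the origin on a cart in front of the work surface, level with it; the furniture and walls round the work are solid. World frame = base frame: x ahead of the robot, y to its left, z up, the work surface at z = 0. Lengths are in m, angles in rad, forces in N, time in s.
With the tool pointing down it reaches from about 0.35 to 0.975 m from the base axis. Payload 4.9 kg.
Tool frame: the origin (TCP) lies midway between the tips of the shut fingers; the grasp point (between the pads) lies ctrl.grip_depth behind it (ctrl.grip_depth is the distance from the TCP to the grasp point, in m); z points along the fingers, y is the line along which they close (so a half turn about z gives the same grasp; the last joint's range is limited). The gripper opens to 85 mm and grips with 20 to 120 N. Pads are 22 mm wide; open, the fingers measure 114 mm over their backs; the gripper's body (76 mm by 85 mm) begins 54 mm behind the grasp point. The pads swing forward as they close: fully open they stand 13 mm farther back than shut.
Start: joints at [-1.35, 0.053, 1.613, -0, 1.476, -0.119], TCP at [0.208, -0.589, 0.231] pointing down, gripper open.
Joint ranges: [-3.01, 3.01], [-1.01, 2.22], [0.06, 2.58], [-1.02, 4.17], [0.09, 2.62], [-3.14, 3.14]. Speed limits (rad/s): [2.57, 2.57, 3.14, 3.14, 3.14, 3.14].

### API

Orientations are given as a rotation vector (axis times angle).
In Python, from station import ctrl, get_image, camera_model gives the robot as it stands. The module is installed in compiled form; this text tells all that it offers.
- The arm moves only by the shell command python3 -m crank 'ROWS' [FORCE]. ROWS is JSON, a list of rows, each a list of 7 numbers: the shift along the tool's x, y, z in mm, then the turn, a rotation vector about the tool's x, y, z in rad, then the opening, from -1 (shut) to 1 (fully open). A call has exactly 10 rows; each row shifts and turns the commanded pose from where the row before left it, along the tool's axes as they then stand; what a row does not reach is not made up. A row lasts 1/12 s, in which the tool goes at most 41.7 mm and 7.16 degrees, less where a joint would pass 70% of its speed; a pose out of reach is approached as far as the arm can. A call with a gripper value outside its range is refused whole. The fingers move at their own pace and stop on an object; FORCE is the grip in N (left out, the last holds). Time passes only in rows, so rows that do not move let the fingers close, or fill a call up. It gives the time, the measured TCP pose, the force, the opening and the grip force at its end, in the units of the state.
- ctrl.get_obs(): the state, without advancing time (a new reading comes with each control period).
- get_image(name): name is "scene" or "side" or "wrist"; returns the picture (400x640x3 uint8, red, green, blue); there is no depth.
- camera_model(name): a dict with "vertical_fov" (degrees; the focal length in pixels is half the picture's height over the tangent of half this angle, whatever the lens; pixels are square), "cx", "cy" (the principal point, pixels), "k1" (the pictures are not rectified: a ray, as slopes to the right and down, at radius r is drawn at 1 + k1 r^2 times it, then the intrinsics apply), "R" (3x3) and "t" (3): a world point X has camera coordinates R X + t; the wrist camera has in their place "hand_eye" (4x4, takes a point from camera to tool coordinates, whose origin is the TCP and whose axes are the flange's). Camera axes: x right, y down, z forward; pixel columns grow to the right and rows downward; lengths in m; the calibration is good to about 2 mm. A picture is of the moment at which its call begins: read the wrist's pose just before it. camera_model takes no time and is no camera call.
- ctrl.finish_job(): hands the job in; it is judged then, once.
The state is a dict: "t": time; "q": joint angles; "dq": joint speeds; "effort": joint torques, N m; "tool_pos": TCP position; "tool_rot": TCP orientation; "contact_force": force on the tool from outside, world axes, zero at the start; "wrist_torque": the same for the moment, N m; "opening": finger opening in m; "grip_force": force on a finger pad.
Only numpy, scipy, OpenCV 4.12 (cv2) and the standard library are available. Lean on these libraries where they do the work, as an engineer would, in place of code of your own. Each camera call takes 0.05 s, during which the arm holds its last target. There are 200 camera calls.

## Working session

There is one attempt and no reset: what is moved stays moved. The work goes in short steps, Python scripts to look and compute and a shell command to move; the robot and the scene stay as the last step left them, time stands still between calls to the robot, and variables do not carry over. Pictures are saved under pics/ and viewed, at most 10 in all, crops included, and the job is handed in when it is done.

```bash
mkdir -p pics; cat > h.py <<'E'
import numpy as np, cv2
from scipy.spatial.transform import Rotation as Ro
from station import ctrl, get_image, camera_model
def cam(name,obs=None):
    m=camera_model(name)
    if 'R' in m: R=np.array(m['R']);t=np.array(m['t'])
    else:
        obs=obs or ctrl.get_obs()
        T=np.eye(4);T[:3,:3]=Ro.from_rotvec(obs['tool_rot']).as_matrix();T[:3,3]=obs['tool_pos']
        C=np.linalg.inv(T@np.array(m['hand_eye']));R=C[:3,:3];t=C[:3,3]
    f=200/np.tan(np.radians(m['vertical_fov'])/2)
    return dict(R=R,t=t,f=f,cx=m['cx'],cy=m['cy'],k=m['k1'])
def proj(c,X):
    X=np.atleast_2d(X)@c['R'].T+c['t'];u=X[:,:2]/X[:,2:];r2=(u**2).sum(1,keepdims=True)
    return u*(1+c['k']*r2)*c['f']+[c['cx'],c['cy']]
def ray(c,p):
    d=(np.array(p,float)-[c['cx'],c['cy']])/c['f'];u=d.copy()
    for _ in range(30): u=d/(1+c['k']*(u@u))
    return -c['R'].T@c['t'], c['R'].T@np.r_[u,1]
def onz(c,p,z):
    o,d=ray(c,p);return o+d*(z-o[2])/d[2]
def tri(*cp):
    A=0;b=0
    for c,p in cp:
        o,d=ray(c,p);d=d/np.linalg.norm(d);P=np.eye(3)-np.outer(d,d);A=A+P;b=b+P@o
    return np.linalg.solve(A,b)
def shot(name,fn):
    im=get_image(name);cv2.imwrite('pics/'+fn,im[...,::-1]);return im
E
python3 - <<'E'
from h import *
o=ctrl.get_obs();print(o['tool_pos'],Ro.from_rotvec(o['tool_rot']).as_matrix().round(3),ctrl.grip_depth,o['t'],o['opening'])
a=shot('scene','a.png');b=shot('side','b.png')
for n in('scene','side'):
    c=cam(n);print(n,(-c['R'].T@c['t']).round(3),c['R'].round(2).tolist(),c['f'],c['k'])
print(camera_model('wrist'))
E
```

```text
[ 0.20818387 -0.58865015  0.23007418] [[ 0.943  0.333 -0.   ]
 [ 0.333 -0.943  0.002]
 [ 0.    -0.002 -1.   ]] 0.0187 0.0 0.0854164046961773
scene [-0.419 -1.     0.861] [[0.72, -0.69, 0.02], [-0.3, -0.34, -0.89], [0.62, 0.64, -0.45]] 516.0669440778961 -0.12470892399583797
side [1.291 0.61  0.87 ] [[-0.62, 0.79, -0.02], [0.47, 0.35, -0.81], [-0.63, -0.51, -0.59]] 427.1961760918262 -0.09975633117257153
{'vertical_fov': 59.13659503178427, 'cx': 321.52881637019175, 'cy': 204.92612842417776, 'k1': -0.05068588383572509, 'hand_eye': array([[ 1.36473754e-03, -9.51353571e-01, -3.08098232e-01,
         7.92388363e-02],
       [ 9.99999051e-01,  1.35614584e-03,  2.42007417e-04,
         7.62610371e-04],
       [ 1.87591517e-04, -3.08098270e-01,  9.51354519e-01,
        -1.42356631e-01],
       [ 0.00000000e+00,  0.00000000e+00,  0.00000000e+00,
         1.00000000e+00]])}
```

View pics/a.png

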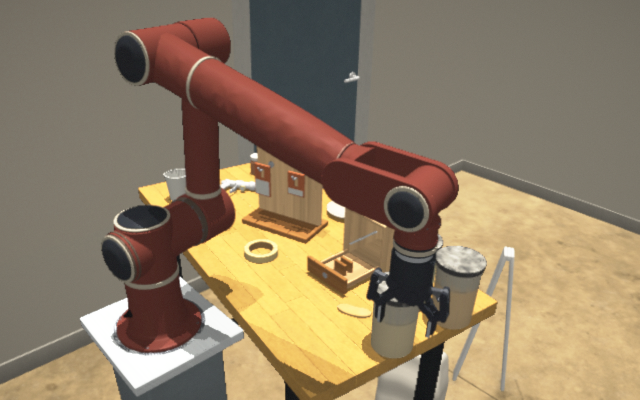

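View pics/b.png

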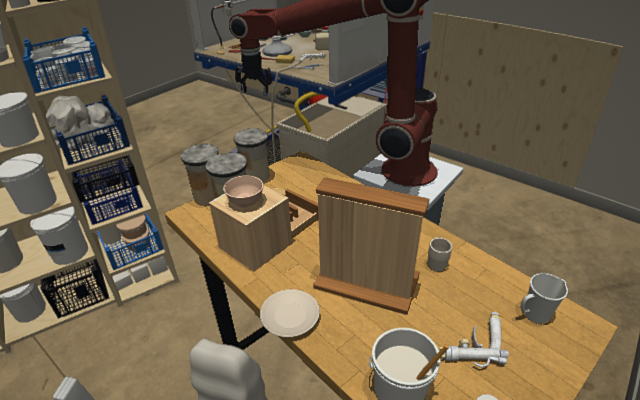

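The scene view shows the stand at about (290,195), with tiles at (262,178) and (296,184). The tray is out at (345,268) and the tape roll at (261,250). The side view shows the backs only: the cupboard at (252,225) and the stand at (370,245). I'll enlarge the scene view.

```bash
python3 - <<'E'
import cv2
a=cv2.imread('pics/a.png')[148:293,225:420]
cv2.imwrite('pics/a2.png',cv2.resize(a,None,fx=4,fy=4,interpolation=cv2.INTER_CUBIC))
E
```

```text
(no output)
```

View pics/a2.png

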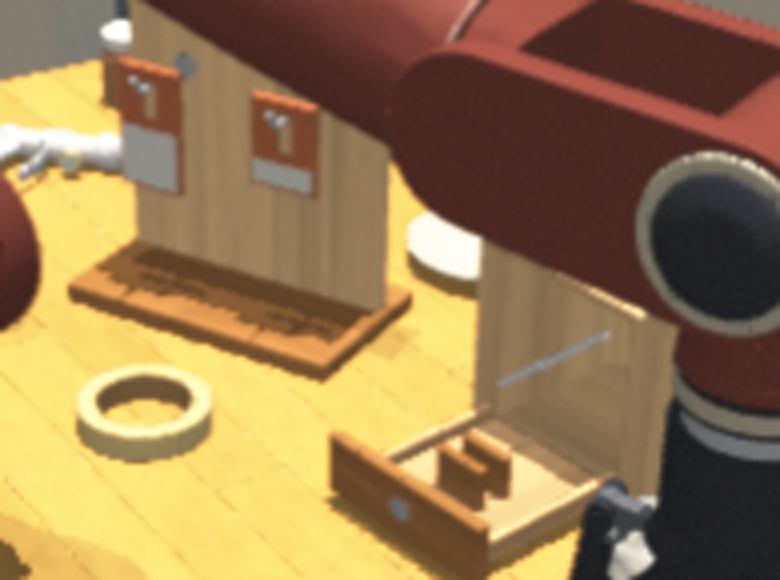

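```bash
cat > fit.py <<'E'
from h import *
from scipy.optimize import least_squares
c=cam('scene');s=cam('side')
def S(x,y): return [225+x/4,148+y/4]
def W(p,X):
    X=np.array(X,float);a=p[2];return np.c_[p[0]+X[:,0]*np.cos(a)-X[:,1]*np.sin(a),p[1]+X[:,0]*np.sin(a)+X[:,1]*np.cos(a),X[:,2]]
print('tray board top',onz(c,S(332,434),.059).round(3),onz(c,S(487,528),.059).round(3),'roof',[onz(s,p,.172).round(3) for p in[(213,204),(252,234),(290,215)]])
print('ledge',[onz(s,p,.304).round(3) for p in[(320,181),(427,198),(318,190),(424,210)]])
print('tape',onz(c,S(145,405),.012).round(3))
T=[[-.054,.095,.217],[-.054,.035,.217],[-.054,.035,.107],[-.054,.095,.107],[-.054,-.035,.217],[-.054,-.095,.217],[-.054,-.095,.139],[-.054,-.035,.139]]
P=np.array([S(*q) for q in[(120,62),(180,82),(182,194),(124,178),(252,96),(318,111),(315,196),(252,180)]])
for a0 in(0,.5,-.5):
    r=least_squares(lambda p:(proj(c,W(p,T))-P).ravel(),[.7,.1,a0]);print('stand',r.x.round(4),r.cost)
print(r.fun.reshape(-1,2).round(1).tolist())
E
python3 fit.py
```

```text
tray board top [ 0.434 -0.088  0.059] [ 0.432 -0.243  0.059] roof [array([ 0.735, -0.231,  0.172]), array([ 0.76 , -0.05 ,  0.172]), array([ 0.643, -0.024,  0.172])]
ledge [array([0.622, 0.065, 0.304]), array([0.532, 0.304, 0.304]), array([0.655, 0.085, 0.304]), array([0.577, 0.32 , 0.304])]
tape [0.404 0.092 0.012]
stand [0.5964 0.1856 0.2809] 3.799345428295207
stand [0.5964 0.1856 0.2809] 3.7993454282930093
stand [0.5964 0.1856 0.2809] 3.7993454282931185
[[-0.2, -0.7], [-0.2, -1.9], [0.0, 0.9], [-0.1, 0.6], [0.1, -0.7], [-0.2, -0.3], [0.4, 1.0], [0.2, 0.6]]
```

The long tile is on the left peg: its top-left corner is at (255,163) and its bottom-right at (270,196). The tray front is at about (325,278). Next I move to a wrist viewpoint, tilted and facing the stand.

```bash
python3 -m crank '[[0,0,-34,0,0,0,1],[0,0,-34,0,0,0,1],[0,0,-34,0,0,0,1],[28,-24,0,0,0,0,1],[28,-24,0,0,0,0,1],[28,-24,0,0,0,0,1],[28,-24,0,0,0,0,1],[28,-24,0,0,0,0,1],[28,-24,0,0,0,0,1],[28,-24,0,0,0,0,1]]' && python3 -m crank '[[28,-24,0,0,0,0,1],[28,-24,0,0,0,0,1],[15,-34,0,0,0,0,1],[15,-34,0,0,0,0,1],[15,-34,0,0,0,0,1],[15,-34,0,0,0,0,1],[15,-34,0,0,0,0,1],[15,-34,0,0,0,0,1],[15,-34,0,0,0,0,1],[15,-34,0,0,0,0,1]]' && python3 -m crank '[[0,0,0,0,0.112,0,1],[0,0,0,0,0.112,0,1],[0,0,0,0,0.112,0,1],[0,0,0,0,0.112,0,1],[0,0,0,0,0.112,0,1],[0,0,0,0,0.112,0,1],[0,0,0,0,0.112,0,1],[0,0,0,0,0,0,1],[0,0,0,0,0,0,1],[0,0,0,0,0,0,1]]'; python3 - <<'E'
from h import *
np.save('w1.npy',np.array([ctrl.get_obs()[k] for k in('tool_pos','tool_rot')]));im=shot('wrist','w1.png')
o=ctrl.get_obs();print(o['q'].round(2),Ro.from_rotvec(o['tool_rot']).as_matrix().round(3))
cv2.imwrite('pics/w1b.png',cv2.resize(im[...,::-1],(800,500),interpolation=cv2.INTER_CUBIC))
E
```

```text
t: 0.93
tool_pos: [0.3375, -0.3637, 0.3327]
tool_rot: [-3.096, -0.53, 0.0]
contact_force: [1.0, -0.2, -0.0]
opening: 0.0856
grip_force: 0.0
t: 1.77
tool_pos: [0.3959, -0.0034, 0.333]
tool_rot: [3.096, 0.53, 0.0]
contact_force: [1.1, -0.5, -0.4]
opening: 0.0854
grip_force: 0.0
t: 2.6
tool_pos: [0.4297, -0.0152, 0.3382]
tool_rot: [-2.75, -0.48, -1.103]
contact_force: [0.6, -0.1, -0.7]
opening: 0.0854
grip_force: 0.0
[-0.61 -1.01  2.3   0.62  1.39  0.65] [[ 0.679  0.344  0.648]
 [ 0.241 -0.939  0.245]
 [ 0.693 -0.01  -0.721]]
```

View pics/w1b.png

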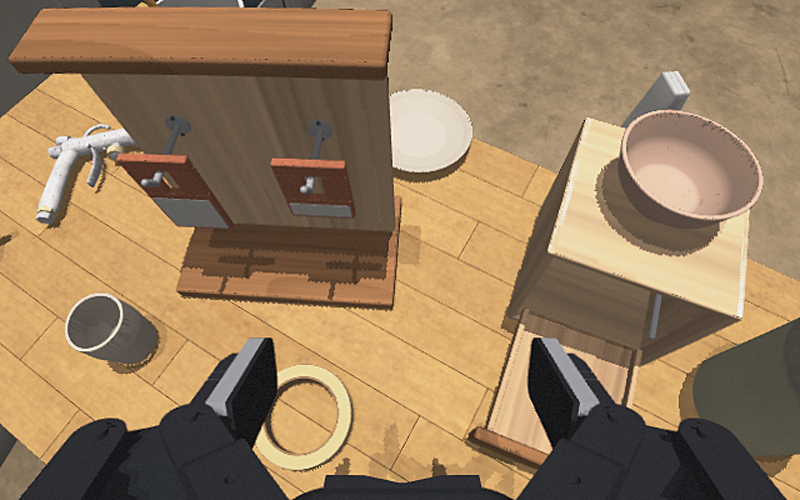

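The wrist view (at 1.25×) shows the left tile with its top at (122,165)–(188,163) and bottom at (165,222)–(230,230). The peg tips are at (147,185) and (307,188), and the ledge front edge runs (12,60)–(388,67). The cupboard roof front corners are near (548,250) and (740,318), and the tray is partly behind the fingers. Now a two-view fit.

```bash
cat > fit2.py <<'E'
from fit import *
p0,r0=np.load('w1.npy');w=cam('wrist',dict(tool_pos=p0,tool_rot=r0))
Q=np.array([(12,60),(388,67),(120,162),(187,161),(230,229),(165,224),(272,166),(347,164),(352,217),(277,214),(147,186),(307,189)])/1.25
TW=[[-.04,.13,.304],[-.04,-.13,.304]]+T+[[-.074,.065,.212],[-.074,-.065,.212]]
f=lambda p:np.r_[(proj(c,W(p,T))-P).ravel(),(proj(w,W(p,TW))-Q).ravel()]
r=least_squares(f,[.6,.19,.3],loss='soft_l1');print('stand2',r.x.round(4),f(r.x)[16:].reshape(-1,2).round(1).tolist())
r=least_squares(lambda p:f(p)[16:],[.6,.19,.3],loss='soft_l1');print('wrist only',r.x.round(4),r.fun.reshape(-1,2).round(1).tolist())
print('tri tile corners',[tri((c,P[i]),(w,Q[i+2])).round(3).tolist() for i in range(8)])
print('roof',[onz(w,np.array(q)/1.25,.172).round(3).tolist() for q in[(548,250),(740,319),(588,119)]])
print('cup',onz(w,np.array([97,328])/1.25,.079).round(3),'tape',onz(w,np.array([303,417])/1.25,.024).round(3))
E
python3 fit2.py | tail -5
```

```text
stand2 [0.6003 0.1915 0.2883] [[-5.5, 0.4], [0.4, -1.7], [-2.3, -2.7], [-0.2, -0.1], [3.4, -0.6], [10.7, 1.2], [-0.3, -1.6], [-0.2, 2.4], [4.0, 0.9], [13.7, 0.9], [-0.1, -1.9], [-0.6, 0.9]]
wrist only [0.6004 0.1917 0.2894] [[-5.6, 0.4], [0.2, -1.9], [-2.4, -2.7], [-0.2, -0.2], [3.4, -0.7], [10.6, 1.2], [-0.3, -1.8], [-0.3, 2.2], [3.9, 0.7], [13.7, 0.8], [-0.2, -1.9], [-0.7, 0.8]]
tri tile corners [[0.522, 0.267, 0.212], [0.547, 0.222, 0.202], [0.538, 0.212, 0.107], [0.522, 0.277, 0.105], [0.561, 0.146, 0.21], [0.582, 0.09, 0.21], [0.578, 0.09, 0.136], [0.563, 0.159, 0.13]]
roof [[0.584, -0.085, 0.172], [0.576, -0.241, 0.172], [0.738, -0.093, 0.172]]
cup [0.4   0.303 0.079] tape [0.399 0.084 0.024]
```

```bash
python3 -m crank '[[1,-26,21,0,0,0,1],[1,-26,21,0,0,0,1],[1,-26,21,0,0,0,1],[1,-26,21,0,0,0,1],[1,-26,21,0,0,0,1],[1,-26,21,0,0,0,1],[1,-26,21,0,0,0,1],[2,-25,22,-0.044,0,0.045,1],[0,0,0,0,0,0,1],[0,0,0,0,0,0,1]]'; python3 - <<'E'
from h import *
o=ctrl.get_obs();np.save('w2.npy',np.array([o[k] for k in('tool_pos','tool_rot')]));im=shot('wrist','w2.png')
print(o['q'].round(2),Ro.from_rotvec(o['tool_rot']).as_matrix().round(3))
cv2.imwrite('pics/w2b.png',cv2.resize(im[...,::-1],(800,500),interpolation=cv2.INTER_CUBIC))
E
```

```text
t: 3.48
tool_pos: [0.4754, 0.2156, 0.2283]
tool_rot: [-2.775, -0.427, -1.103]
contact_force: [0.1, 0.4, -0.8]
opening: 0.0851
grip_force: 0.0
[ 0.26 -0.72  2.34  0.06  0.76  1.5 ] [[ 0.694  0.305  0.653]
 [ 0.214 -0.952  0.218]
 [ 0.688 -0.011 -0.726]]
```

View pics/w2b.png

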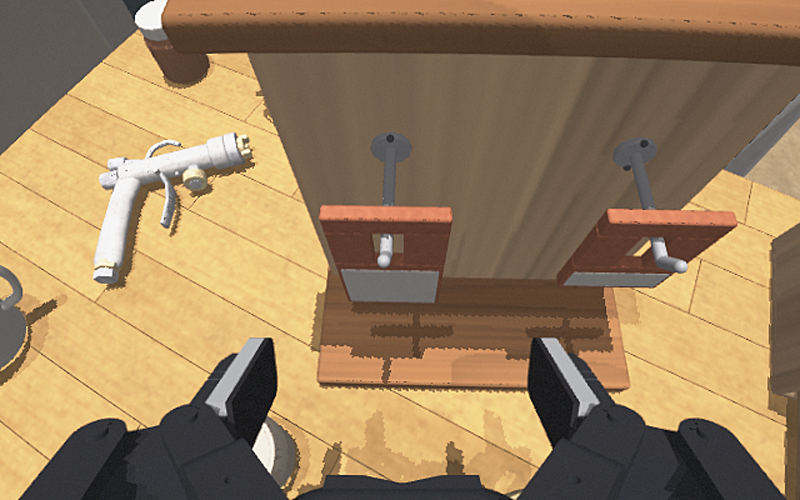

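The close view (at 1.25×) shows the long tile's front top edge at (320,219)–(452,219) and bottom at (350,302)–(436,303). The peg tips are at (384,259) and (680,266), and the peg roots at (391,148) and (634,155).

```bash
cat > fit3.py <<'E'
from h import *
from fit import W
from scipy.optimize import least_squares
p0,r0=np.load('w1.npy');w1=cam('wrist',dict(tool_pos=p0,tool_rot=r0))
p0,r0=np.load('w2.npy');w2=cam('wrist',dict(tool_pos=p0,tool_rot=r0))
A=np.array([(384,259),(680,266),(391,148),(634,155)])/1.25
B=np.array([(147,186),(307,189),(177,127),(319,131)])/1.25
SW=[[-.074,.065,.212],[-.074,-.065,.212],[-.002,.065,.2],[-.002,-.065,.2]]
print('tri',[tri((w1,B[i]),(w2,A[i])).round(4).tolist() for i in range(4)])
f=lambda p:np.r_[(proj(w2,W(p,SW))-A).ravel()]
r=least_squares(f,[.6,.19,.3],loss='soft_l1');print('stand3',r.x.round(4),r.fun.reshape(-1,2).round(1).tolist())
D=np.array([(320,218),(452,218),(436,303),(350,302),])/1.25
TT=[[-.004,.03,.014],[-.004,-.03,.014],[-.004,-.03,-.096],[-.004,.03,-.096]]
g=lambda p:(proj(w2,W(p[:3],TT)+[0,0,p[3]])-D).ravel()
r2=least_squares(g,[.53,.24,.29,.203]);print('tile xy yaw z',r2.x.round(4),r2.fun.round(1))
print('in stand',(np.linalg.inv(W(np.r_[0,0,r.x[2]],np.eye(3)).T)@np.r_[r2.x[:2]-r.x[:2],0]).round(4))
o=ctrl.get_obs();R=Ro.from_rotvec(o['tool_rot']).as_matrix();print(o['tool_pos'])
yaw=r.x[2];z=np.array([.69*np.cos(yaw),.69*np.sin(yaw),-.724])
gp=np.r_[r2.x[:2],.162];tgt=gp+.024*z
print('target',tgt.round(4),'tool delta mm',(R.T@(tgt-o['tool_pos'])*1000).round(1),'yaw err',yaw-np.arctan2(R[0,1],-R[1,1]))
E
python3 fit3.py | tail -6
```

```text
tri [[0.5125, 0.2359, 0.2078], [0.55, 0.1091, 0.2096], [0.5782, 0.2544, 0.2008], [0.6147, 0.1307, 0.2002]]
stand3 [0.601  0.1934 0.2819] [[-0.5, 0.8], [0.0, 0.3], [0.0, -0.8], [0.6, -2.0]]
tile xy yaw z [0.5345 0.2417 0.3008 0.2001] [-0.4  0.5  0.3  0.8  1.1 -1.2 -1.  -0.8]
in stand [-0.0504  0.0649  0.    ]
[0.47614193 0.21421927 0.22934648]
target [0.5504 0.2463 0.1446] tool delta mm [ -0.2  -7.2 116.9] yaw err -0.025164093230496953
```

```bash
python3 -m crank '[[0,-7,0,-0.017,0,0.018,1],[0,0,20,0,0,0,1],[0,0,20,0,0,0,1],[0,0,20,0,0,0,1],[0,0,20,0,0,0,1],[0,0,20,0,0,0,1],[0,0,17,0,0,0,1],[0,0,0,0,0,0,1],[0,0,0,0,0,0,1],[0,0,0,0,0,0,1]]' && python3 -m crank '[[0,0,0,0,0,0,-1],[0,0,0,0,0,0,-1],[0,0,0,0,0,0,-1],[0,0,0,0,0,0,-1],[0,0,0,0,0,0,-1],[0,0,0,0,0,0,-1],[0,0,0,0,0,0,-1],[0,0,0,0,0,0,-1],[0,0,0,0,0,0,-1],[0,0,0,0,0,0,-1]]' 40; python3 - <<'E'
from h import *
o=ctrl.get_obs();R=Ro.from_rotvec(o['tool_rot']).as_matrix();print(R.round(3))
np.save('w3.npy',np.array([o[k] for k in('tool_pos','tool_rot')]));im=shot('wrist','w3.png')
cv2.imwrite('pics/w3b.png',cv2.resize(im[...,::-1],(800,500),interpolation=cv2.INTER_CUBIC))
for n,d in(('sz',[0,0,1]),('sx',[np.cos(.282),np.sin(.282),0])):print(n,(R.T@np.array(d)).round(3))
E
```

```text
t: 4.37
tool_pos: [0.5524, 0.2416, 0.1458]
tool_rot: [-2.789, -0.382, -1.115]
contact_force: [-0.4, 0.2, 0.5]
opening: 0.0854
grip_force: 0.0
t: 5.2
tool_pos: [0.5527, 0.2429, 0.1459]
tool_rot: [-2.787, -0.384, -1.117]
contact_force: [-1.2, -0.9, 5.8]
opening: 0.0605
grip_force: 40.8
[[ 0.697  0.275  0.663]
 [ 0.19  -0.961  0.199]
 [ 0.692 -0.012 -0.722]]
sz [ 0.692 -0.012 -0.722]
sx [ 0.722 -0.004  0.692]
```

View pics/w3b.png

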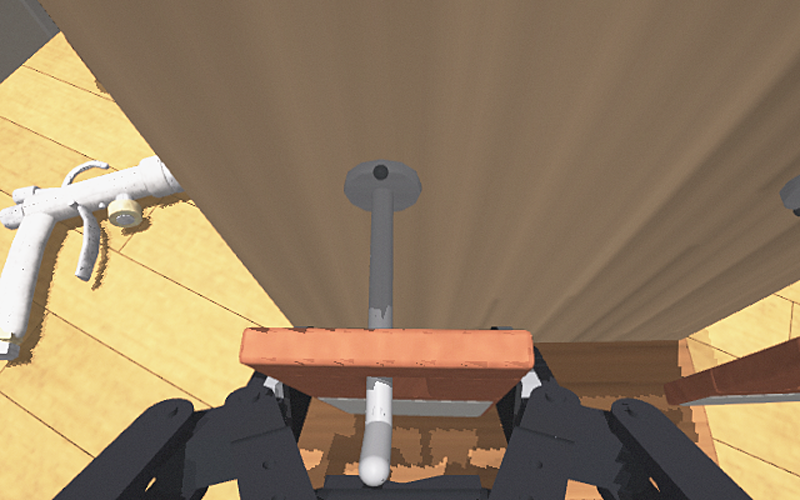

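The tile is gripped at 60.5 mm. The slot is centred on the peg to about 1 mm: the peg is at column 380 and the tile's middle at 386. Now unload it, slide it and raise it.

```bash
python3 -m crank '[[2.1,0,-2.2,0,0,0,-1],[0,0,0,0,0,0,-1],[-3.6,0,-3.5,0,0,0,-1],[-3.6,0,-3.5,0,0,0,-1],[0,0,0,0,0,0,-1],[3.9,0,-4.1,0,0,0,-1],[3.9,0,-4.1,0,0,0,-1],[3.9,0,-4.1,0,0,0,-1],[0,0,0,0,0,0,-1],[0,0,0,0,0,0,-1]]'; python3 - <<'E'
from h import *
o=ctrl.get_obs();np.save('w4.npy',np.array([o[k] for k in('tool_pos','tool_rot')]));im=shot('wrist','w4.png')
a=im[180:400,140:500,::-1];cv2.imwrite('pics/w4b.png',cv2.resize(a,None,fx=2,fy=2,interpolation=cv2.INTER_CUBIC))
E
```

```text
t: 6.08
tool_pos: [0.5424, 0.2397, 0.1649]
tool_rot: [-2.789, -0.384, -1.113]
contact_force: [0.2, -0.6, -1.6]
opening: 0.0608
grip_force: 42.6
```

View pics/w4b.png

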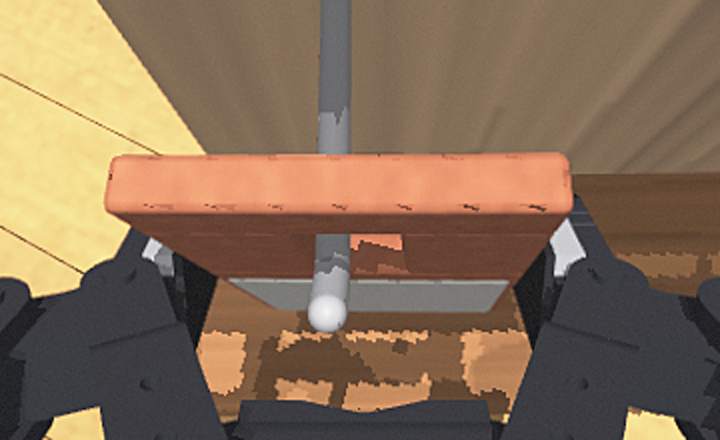

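The slot is raised around the peg and the tip shows clear below the tile's top, with 2–3 mm of side clearance. I'll check the tile's attitude in the grip numerically.

```bash
cat > pnp.py <<'E'
from h import *
from scipy.optimize import least_squares
def tile(fn,px):
    p0,r0=np.load(fn);w=cam('wrist',dict(tool_pos=p0,tool_rot=r0))
    TT=np.array([[.004,.03,.014],[.004,-.03,.014],[-.004,.03,.014],[-.004,-.03,.014],[-.004,-.03,-.096],[-.004,.03,-.096]])
    px=np.array(px,float)
    f=lambda p:(proj(w,Ro.from_euler('ZYX',p[3:]).apply(TT)+p[:3])-px).ravel()
    r=least_squares(f,[*(p0+[0,0,.03]),.28,0,0])
    return r.x,r.fun.reshape(-1,2)
if __name__=='__main__':
    C=lambda x,y:(140+x/2,180+y/2)
    x,f=tile('w4.npy',[C(112,154),C(566,153),C(106,212),C(572,212),C(490,311),C(275,309)])
    print('tile pos',x[:3].round(4),'yaw,pitch,roll deg',np.degrees(x[3:]).round(2));print(f.round(1).tolist())
E
python3 pnp.py
```

```text
tile pos [0.5255 0.2364 0.219 ] yaw,pitch,roll deg [14.91  0.69 -3.9 ]
[[1.4, 0.0], [-0.4, -0.8], [-0.7, 0.2], [-0.1, 0.6], [2.1, -0.1], [-2.2, -0.3]]
```

```bash
python3 -m crank '[[0,-2.5,0,0,0,0,-1],[0,0,0,0,0,0,-1],[-4.3,0,-4.2,0,0,0,-1],[-4.3,0,-4.2,0,0,0,-1],[-4.3,0,-4.2,0,0,0,-1],[-4.3,0,-4.2,0,0,0,-1],[-4.3,0,-4.2,0,0,0,-1],[-10,0,-10,0,0,0,-1],[-15,0,-15,0,0,0,-1],[0,0,0,0,0,0,-1]]'; python3 - <<'E'
from h import *
o=ctrl.get_obs();print(o['q'].round(2),Ro.from_rotvec(o['tool_rot']).as_matrix().round(3))
im=get_image('scene');s=get_image('side');np.save('w5.npy',np.array([o[k] for k in('tool_pos','tool_rot')]));w=shot('wrist','w5.png')
a=cv2.resize(im[140:290,225:425],(800,600),interpolation=cv2.INTER_CUBIC)
cv2.imwrite('pics/a5.png',a[...,::-1])
E
```

```text
t: 6.97
tool_pos: [0.476, 0.2235, 0.1642]
tool_rot: [-2.79, -0.384, -1.11]
contact_force: [0.4, -0.3, -1.3]
opening: 0.0605
grip_force: 42.5
[ 0.3  -0.63  2.4  -0.01  0.61  1.6 ] [[ 0.7    0.275  0.659]
 [ 0.191 -0.961  0.198]
 [ 0.688 -0.012 -0.725]]
```

View pics/a5.png

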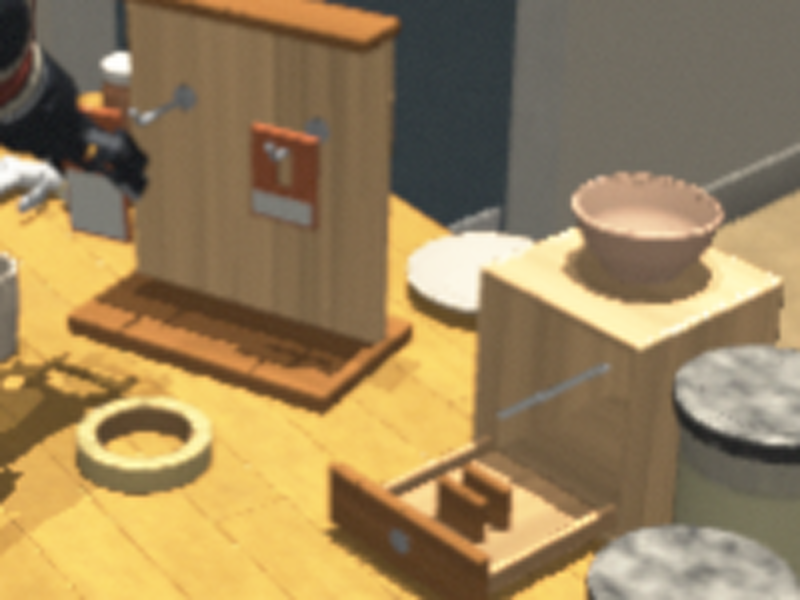

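The tile is off the peg and held at (100,200) in the crop. The roof corners are at (482,268), (640,348) and (780,280), the tray board top runs (332,465)–(487,560), and the ribs are at (438–510, 465–535). Now locate the rack.

```bash
cat > cup.py <<'E'
from h import *
from fit import W
from scipy.optimize import least_squares
c=cam('scene');S=lambda x,y:[225+x/4,140+y/4]
p0,r0=np.load('w1.npy');w1=cam('wrist',dict(tool_pos=p0,tool_rot=r0))
Q1=[S(482,268),S(640,348),S(780,280)];M1=[[-.08,.08,.172],[-.08,-.08,.172],[.08,-.08,.172]]
Q2=np.array([(548,250),(740,319),(588,119)])/1.25;M2=[[-.08,.08,.172],[-.08,-.08,.172],[.08,.08,.172]]
Q3=[S(332,465),S(487,561),S(438,476),S(485,503),S(465,462),S(510,487)]
M3=lambda o:[[-.072,.079,.059],[-.072,-.079,.059],[-.0175,.023,.053],[-.0175,-.023,.053],[.0175-.01,.023,.053],[.0175-.01,-.023,.053]]+np.array([o,0,0])
f=lambda p:np.r_[(proj(c,W(p,M1))-Q1).ravel(),(proj(w1,W(p,M2))-Q2).ravel()/2,(proj(c,W(p,M3(p[3])))-Q3).ravel()]
r=least_squares(f,[.66,-.165,0,-.12],loss='soft_l1');p=r.x
print('cupboard',p[:3].round(4),'rack x',p[3].round(4),f(p).reshape(-1,2).round(1).tolist())
print('rack',W(p,[[p[3],0,.018]])[0].round(4),'front',W(p,[[p[3]-.072,0,.034]])[0].round(4))
E
python3 cup.py | tail -2
python3 - <<'E'
import sys;sys.path.insert(0,'.')
from pnp import *
E
```

```text
cupboard [ 0.6586 -0.1688 -0.0289] rack x -0.1514 [[-0.8, -1.3], [0.6, -0.9], [1.6, -1.1], [0.3, 1.3], [2.7, 0.7], [-0.7, -1.0], [-0.3, -0.9], [-0.3, -0.6], [0.3, -0.5], [-0.2, -0.4], [-0.2, -0.0], [-0.2, 0.4]]
rack [ 0.5073 -0.1644  0.018 ] front [ 0.4353 -0.1624  0.034 ]
```

```bash
python3 -m crank '[[-3,13,-4,0,0,0,-1],[-6,26,-8,0,0,0,-1],[-6,26,-8,0,0,0,-1],[-6,26,-8,0,0,0,-1],[-6,26,-8,0,0,0,-1],[-6,26,-8,0,0,0,-1],[-6,26,-8,0,0,0,-1],[-6,26,-8,0,0,0,-1],[-6,26,-8,0,0,0,-1],[-6,26,-8,0,0,0,-1]]' && python3 -m crank '[[-6,26,-9,0,0,0,-1],[-6,26,-9,0,0,0,-1],[-6,26,-9,0,0,0,-1],[-5,26,-9,0,0,0,-1],[-2,13,-4,0,0,0,-1],[0,0,0,-0.053,0,0.056,-1],[0,0,0,-0.053,0,0.056,-1],[0,0,0,-0.053,0,0.056,-1],[0,0,0,-0.053,0,0.056,-1],[0,0,0,0,0,0,-1]]'; python3 - <<'E'
from h import *
o=ctrl.get_obs();print(o['q'].round(2),Ro.from_rotvec(o['tool_rot']).as_matrix().round(3))
np.save('w6.npy',np.array([o[k] for k in('tool_pos','tool_rot')]));w=shot('wrist','w6.png')
cv2.imwrite('pics/w6b.png',cv2.resize(w[:,80:560,::-1],(720,600),interpolation=cv2.INTER_CUBIC))
shot('scene','a6.png');shot('side','b6.png')
E
```

```text
t: 7.95
tool_pos: [0.4565, -0.0416, 0.1789]
tool_rot: [-2.791, -0.384, -1.114]
contact_force: [0.1, 0.4, -1.7]
opening: 0.0607
grip_force: 42.7
t: 8.78
tool_pos: [0.4448, -0.1641, 0.1886]
tool_rot: [2.918, -0.05, 1.16]
contact_force: [0.7, 0.6, -1.6]
opening: 0.0607
grip_force: 42.7
[-0.82 -0.82  2.46  0.62  1.01  0.59] [[ 0.727 -0.03   0.686]
 [-0.029 -0.999 -0.013]
 [ 0.686 -0.011 -0.727]]
```

View pics/w6b.png

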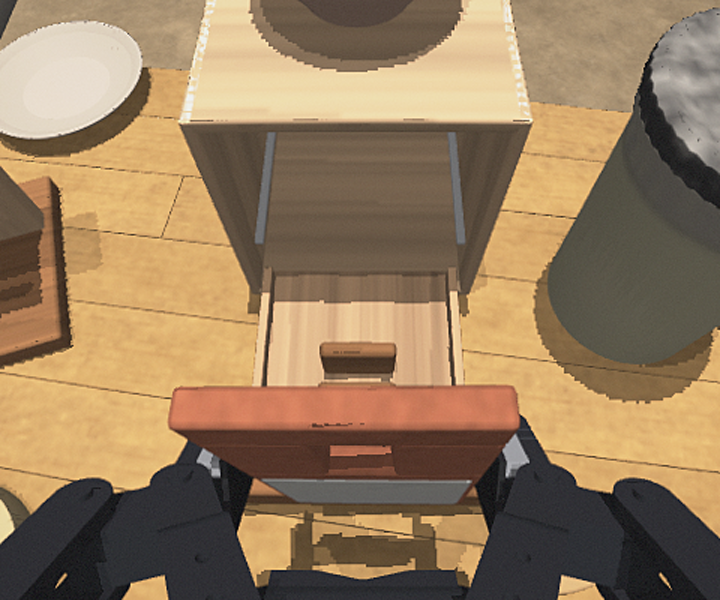

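The view shows the rear rib's top at (322–395, 349) and the roof front edge at (180,124)–(530,123). The held tile's top edge is (170,432)–(517,430) and its bottom (297,503)–(470,503), so it is rolled a few degrees in the grip.

```bash
cat > place.py <<'E'
from pnp import *
p0,r0=np.load('w6.npy');w=cam('wrist',dict(tool_pos=p0,tool_rot=r0));R=Ro.from_rotvec(r0).as_matrix()
C=lambda x,y:(80+x/1.5,y/1.5)
a,b=onz(w,C(322,349),.053),onz(w,C(395,350),.053);print('rear rib ends',a.round(4),b.round(4))
e,f=onz(w,C(180,124),.172),onz(w,C(530,123),.172);print('roof front',e.round(4),f.round(4),'yaw',np.arctan2(-(e-f)[0],(e-f)[1]).round(4))
h=[onz(w,C(*q),.031).round(4).tolist() for q in[(264,385),(457,385)]];print('strips',h)
x,fr=tile('w6.npy',[C(172,387),C(516,387),C(170,432),C(517,430),C(470,503),C(297,503)])
print('tile',x[:3].round(4),np.degrees(x[3:]).round(2),fr.round(1).tolist())
Rt=Ro.from_euler('ZYX',x[3:]);ft=Rt.apply([0,0,-.096])+x[:3];print('foot',ft.round(4),'grasp rel foot',p0-.0187*R[:,2]-ft)
E
python3 place.py
```

```text
rear rib ends [ 0.5177 -0.1413  0.053 ] [ 0.5156 -0.1845  0.053 ]
roof front [ 0.5809 -0.0871  0.172 ] [ 0.5752 -0.2423  0.172 ] yaw -0.0366
strips [[0.5034, -0.1036, 0.031], [0.4996, -0.223, 0.031]]
tile [ 0.4277 -0.162   0.2435] [-2.93  0.85 -5.31] [[1.9, 0.6], [-1.2, -1.6], [-2.0, -0.1], [1.3, 1.1], [-1.6, 0.7], [1.5, -0.6]]
foot [ 0.4258 -0.1708  0.1479] grasp rel foot [0.00619276 0.00692839 0.05435796]
```

```bash
python3 -m crank '[[0,0,0,0.028,0,0.027,-1],[0,0,0,0.029,0,0.027,-1],[1,0,15,0,0,0,-1],[2,0,22,0,0,0,-1],[1,0,22,0,0,0,-1],[1,-1,22,0,0,0,-1],[1,0,17,0,0,0,-1],[1,0,10,0,0,0,-1],[0,0,0,0,0,0,-1],[0,0,0,0,0,0,-1]]'; python3 - <<'E'
from h import *
o=ctrl.get_obs();R=Ro.from_rotvec(o['tool_rot']).as_matrix();print(o['tool_pos'].round(4),R.round(3))
np.save('w7.npy',np.array([o[k] for k in('tool_pos','tool_rot')]));w=shot('wrist','w7.png');s=shot('scene','a7.png')
t=np.array([.524,-.1593,.0592]);print('to go tool mm',(R.T@(t-o['tool_pos'])*1000).round(1),'up',(R.T@[0,0,1]).round(3))
cs=cv2.resize(s[200:300,280:400],(480,400),interpolation=cv2.INTER_CUBIC);cw=cv2.resize(w[200:400,120:520],(800,400)) 
pic=np.vstack([np.hstack([cs,np.zeros((400,320,3),np.uint8)]),cw[:200]*0]);pic=np.zeros((600,800,3),np.uint8);pic[:350,:420]=cv2.resize(s[205:292,290:395],(420,350),interpolation=cv2.INTER_CUBIC)
pic[:350,420:]=cv2.resize(get_image('side')[170:265,200:303],(380,350));pic[350:]=cv2.resize(w[270:400,110:526],(800,250))
cv2.imwrite('pics/c7.png',pic[...,::-1])
E
```

```text
t: 9.77
tool_pos: [0.5239, -0.1597, 0.1142]
tool_rot: [-2.849, 0.095, -1.131]
contact_force: [0.7, -0.1, -1.6]
opening: 0.0605
grip_force: 42.8
[ 0.5239 -0.1597  0.1142] [[ 0.726 -0.03   0.687]
 [-0.085 -0.995  0.046]
 [ 0.682 -0.092 -0.726]]
to go tool mm [-37.5   4.7  40. ] up [ 0.682 -0.092 -0.726]
```

```bash
python3 -m crank '[[-3.4,0.5,3.6,0,0,0,-1],[-3.4,0.5,3.6,0,0,0,-1],[-3.4,0.5,3.6,0,0,0,-1],[-3.4,0.4,3.6,0,0,0,-1],[-3.4,0.4,3.6,0,0,0,-1],[-3.4,0.5,3.6,0,0,0,-1],[0,0,0,0,0,0,-1],[0,0,0,0,0,0,-1],[0,0,0,0,0,0,-1],[0,0,0,0,0,0,-1]]'
```

```text
t: 10.75
tool_pos: [0.5242, -0.1596, 0.0856]
tool_rot: [-2.85, 0.094, -1.135]
contact_force: [0.5, 0.6, -0.2]
opening: 0.0606
grip_force: 42.7
```

```bash
python3 - <<'E'
from h import *
print({k:np.round(v,3) for k,v in ctrl.get_obs().items() if k in('tool_pos','contact_force','wrist_torque')})
w=shot('wrist','w8.png')
def ends(im):
    hsv=cv2.cvtColor(im,cv2.COLOR_RGB2HSV);m=((hsv[...,0]<12)&(hsv[...,1]>120)&(hsv[...,2]>150)).astype(np.uint8)
    n,l,st,ce=cv2.connectedComponentsWithStats(m[220:360,150:480]);i=1+np.argmax(st[1:,4]);return st[i],ce[i].round(2)
for f in('w6','w7','w8'):print(f,*ends(cv2.imread(f'pics/{f}.png')[...,::-1]))
E
```

```text
{'tool_pos': array([ 0.524, -0.16 ,  0.086]), 'contact_force': array([ 0.521,  0.581, -0.16 ]), 'wrist_torque': array([-0.046,  0.488, -0.057])}
w6 [  42   37  234   29 6524] [159.86  51.27]
w7 [  42   37  234   30 6505] [160.    51.43]
w8 [  42   37  234   30 6564] [160.17  51.54]
```

```bash
python3 -m crank '[[-2.7,0.4,2.9,0,0,0,-1],[-2.7,0.4,2.9,0,0,0,-1],[-2.7,0.4,2.9,0,0,0,-1],[0,0,0,0,0,0,-1],[0,0,0,0,0,0,-1],[0,0,0,0,0,0,-1],[0,0,0,0,0,0,-1],[0,0,0,0,0,0,-1],[0,0,0,0,0,0,-1],[0,0,0,0,0,0,-1]]'; python3 - <<'E'
from h import *
o=ctrl.get_obs();print(o['tool_pos'].round(4),o['contact_force'],o['wrist_torque'])
w=shot('wrist','w9.png')
exec('''
def ends(im):
    hsv=cv2.cvtColor(im,cv2.COLOR_RGB2HSV);m=((hsv[...,0]<12)&(hsv[...,1]>120)&(hsv[...,2]>150)).astype(np.uint8)
    n,l,st,ce=cv2.connectedComponentsWithStats(m[220:360,150:480]);i=1+np.argmax(st[1:,4]);return st[i],ce[i].round(2)''')
print(ends(w))
E
```

```text
t: 11.63
tool_pos: [0.5241, -0.1596, 0.0734]
tool_rot: [-2.85, 0.094, -1.135]
contact_force: [0.2, -0.6, -1.2]
opening: 0.0604
grip_force: 42.7
[ 0.5241 -0.1596  0.0734] [ 0.16495867 -0.55533337 -1.17763694] [-0.03077909  0.46584942  0.03676185]
(array([  42,   37,  234,   30, 6560], dtype=int32), array([160.23,  51.52]))
```

```bash
python3 -m crank '[[-1.4,0.2,1.5,0,0,0,-1],[-1.4,0.2,1.5,0,0,0,-1],[-1.4,0.2,1.5,0,0,0,-1],[-1.4,0.2,1.5,0,0,0,-1],[-1.4,0.2,1.5,0,0,0,-1],[-1.4,0.2,1.5,0,0,0,-1],[0,0,0,0,0,0,-1],[0,0,0,0,0,0,-1],[0,0,0,0,0,0,-1],[0,0,0,0,0,0,-1]]'
```

```text
t: 12.52
tool_pos: [0.5242, -0.1597, 0.061]
tool_rot: [-2.85, 0.095, -1.135]
contact_force: [-0.5, -1.0, -0.5]
opening: 0.0604
grip_force: 42.8
```

```bash
python3 -m crank '[[-0.7,0.1,0.7,0,0,0,-1],[0,0,0,0,0,0,-1],[-0.7,0.1,0.7,0,0,0,-1],[0,0,0,0,0,0,-1],[0,0,0,0,0,0,-1],[0,0,0,0,0,0,-1],[0,0,0,0,0,0,-1],[0,0,0,0,0,0,-1],[0,0,0,0,0,0,-1],[0,0,0,0,0,0,-1]]'
```

```text
t: 13.35
tool_pos: [0.524, -0.1597, 0.0589]
tool_rot: [-2.85, 0.095, -1.134]
contact_force: [0.4, -0.4, -1.9]
opening: 0.0608
grip_force: 42.8
```

```bash
python3 -m crank '[[-0.7,0.1,0.7,0,0,0,-1],[0,0,0,0,0,0,-1],[0,0,0,0,0,0,-1],[0,0,0,0,0,0,-1],[0,0,0,0,0,0,-1],[0,0,0,0,0,0,-1],[0,0,0,0,0,0,-1],[0,0,0,0,0,0,-1],[0,0,0,0,0,0,-1],[0,0,0,0,0,0,-1]]'
```

```text
t: 14.18
tool_pos: [0.524, -0.1597, 0.0579]
tool_rot: [-2.85, 0.095, -1.134]
contact_force: [0.1, 0.4, -1.4]
opening: 0.0604
grip_force: 42.8
```

Still no contact, so I keep lowering in 1 mm steps.

```bash
python3 -m crank '[[-0.7,0.1,0.7,0,0,0,-1],[0,0,0,0,0,0,-1],[-0.7,0.1,0.7,0,0,0,-1],[0,0,0,0,0,0,-1],[0,0,0,0,0,0,-1],[0,0,0,0,0,0,-1],[0,0,0,0,0,0,-1],[0,0,0,0,0,0,-1],[0,0,0,0,0,0,-1],[0,0,0,0,0,0,-1]]'
```

```text
t: 15.02
tool_pos: [0.5247, -0.1599, 0.0571]
tool_rot: [-2.849, 0.094, -1.137]
contact_force: [-2.0, 2.7, 6.0]
opening: 0.0605
grip_force: 42.8
```

```bash
python3 -c "
from h import *
s=np.array([ctrl.get_obs()['contact_force']]);print(s)
w=get_image('wrist');s=get_image('scene');d=get_image('side');shot('wrist','w10.png')
pic=np.zeros((600,800,3),np.uint8);pic[:350,:420]=cv2.resize(s[205:292,290:395],(420,350),interpolation=cv2.INTER_CUBIC)
pic[:350,420:]=cv2.resize(d[170:265,215:318],(380,350));pic[350:]=cv2.resize(w[270:400,110:526],(800,250))
cv2.imwrite('pics/c10.png',pic[...,::-1])"
```

```text
[[-2.0292748   2.68348518  6.02317187]]
```

```bash
python3 -m crank '[[0.3,0,-0.3,0,0,0,-1],[0,0,0,0,0,0,-1],[0,0,0,0,0,0,-1],[0,0,0,0,0,0,1],[0,0,0,0,0,0,1],[0,0,0,0,0,0,1],[0,0,0,0,0,0,1],[0,0,0,0,0,0,1],[0,0,0,0,0,0,1],[0,0,0,0,0,0,1]]' 20; python3 -c "
from h import *
o=ctrl.get_obs();np.save('w11.npy',np.array([o[k] for k in('tool_pos','tool_rot')]))
w=shot('wrist','w11.png');s=get_image('scene');d=get_image('side')
pic=np.zeros((600,800,3),np.uint8);pic[:300,:400]=cv2.resize(s[200:290,290:410],(400,300),interpolation=cv2.INTER_CUBIC)
pic[:300,400:]=cv2.resize(d[165:255,215:335],(400,300));pic[300:]=cv2.resize(w[220:400,80:560],(800,300))
cv2.imwrite('pics/c11.png',pic[...,::-1])"
```

```text
t: 16.05
tool_pos: [0.5238, -0.1597, 0.0561]
tool_rot: [-2.85, 0.095, -1.134]
contact_force: [-0.0, -0.6, 0.8]
opening: 0.085
grip_force: 0.0
```

View pics/c11.png

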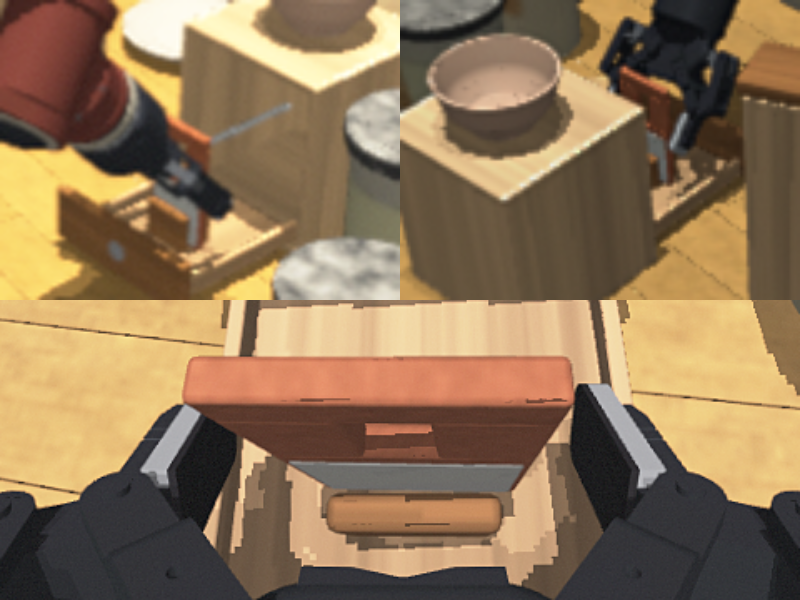

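The tile stands upright behind the front rib, in the middle, and the fingers are clear on both sides. Next I retract along the tool axis, undo the roll and shut the gripper for pushing.

```bash
python3 -m crank '[[0,0,-10,0,0,0,1],[0,0,-15,0,0,0,1],[0,0,-20,0,0,0,1],[0,0,-25,0,0,0,1],[0,0,-30,0,0,0,1],[0,0,-30,0,0,0,1],[0,0,0,-0.032,0,-0.032,-1],[0,0,0,-0.032,0,-0.032,-1],[0,0,0,0,0,0,-1],[0,0,0,0,0,0,-1]]'; python3 - <<'E'
from h import *
o=ctrl.get_obs();R=Ro.from_rotvec(o['tool_rot']).as_matrix();print(o['q'].round(3),R.round(3))
p=o['tool_pos']
for t in([.400,-.159,.130],[.400,-.159,.028]):
    t=np.array(t);print((R.T@(t-p)*1000).round(1));p=t
shot('wrist','w12.png')
E
```

```text
t: 17.03
tool_pos: [0.4345, -0.1652, 0.1505]
tool_rot: [2.91, -0.04, 1.157]
contact_force: [0.3, 0.4, 0.4]
opening: 0.0387
grip_force: 0.0
[-0.841 -0.816  2.521  0.65   0.972  0.51 ] [[ 0.727 -0.027  0.686]
 [-0.02  -1.    -0.018]
 [ 0.687 -0.001 -0.727]]
[-39.3  -5.2  -8.9]
[-70.    0.1  74.2]
```

```bash
python3 -m crank '[[0,0,0,0,-0.1,0,-1],[-17,-2,4,0,0,0,-1],[-17,-2,4,0,0,0,-1],[-16,-2,4,0,0,0,-1],[0,0,0,0,0,0,-1],[-13,0,16,0,0,0,-1],[-13,0,16,0,0,0,-1],[-12,0,16,0,0,0,-1],[0,0,0,0,0,0,-1],[0,0,0,0,0,0,-1]]'; python3 - <<'E'
from h import *
o=ctrl.get_obs();R=Ro.from_rotvec(o['tool_rot']).as_matrix();print(o['q'].round(3),R.round(3),o['opening'])
E
```

```text
t: 17.92
tool_pos: [0.4088, -0.1631, 0.0502]
tool_rot: [2.975, -0.042, 1.001]
contact_force: [0.3, -0.6, 0.2]
opening: 0.0001
grip_force: 0.0
[-0.849 -0.651  2.582  0.638  0.848  0.407] [[ 0.796 -0.026  0.604]
 [-0.024 -1.    -0.011]
 [ 0.605 -0.006 -0.797]] 5.300138090353906e-05
```

```bash
python3 -m crank '[[0,0,0,0,-0.08,0,-1],[-2,-1,5,0,0,0,-1],[-2,-1,5,0,0,0,-1],[-2,0,5,0,0,0,-1],[-2,0,5,0,0,0,-1],[0,0,0,0,0,0,-1],[0,0,0,0,0,0,-1],[0,0,0,0,0,0,-1],[0,0,0,0,0,0,-1],[0,0,0,0,0,0,-1]]'; python3 - <<'E'
from h import *
o=ctrl.get_obs();R=Ro.from_rotvec(o['tool_rot']).as_matrix();print(o['q'].round(3),R.round(3))
print('fwd',(R.T@[np.cos(.035),-np.sin(.035),0]).round(3))
E
```

```text
t: 18.75
tool_pos: [0.4131, -0.1618, 0.03]
tool_rot: [3.009, -0.04, 0.885]
contact_force: [0.5, 0.5, -0.7]
opening: 0.0002
grip_force: 0.0
[-0.789 -0.54   2.536  0.555  0.793  0.484] [[ 0.841 -0.026  0.541]
 [-0.023 -1.    -0.012]
 [ 0.541 -0.003 -0.841]]
fwd [0.841 0.009 0.541]
```

```bash
python3 -m crank '[[3.4,0,2.2,0,0,0,-1],[3.4,0,2.2,0,0,0,-1],[3.4,0,2.2,0,0,0,-1],[5,0,3.2,0,0,0,-1],[6.7,0.1,4.3,0,0,0,-1],[6.7,0.1,4.3,0,0,0,-1],[6.7,0.1,4.3,0,0,0,-1],[6.7,0.1,4.3,0,0,0,-1],[5,0,3.2,0,0,0,-1],[3.4,0,2.2,0,0,0,-1]]'
```

```text
t: 19.58
tool_pos: [0.4737, -0.1635, 0.0296]
tool_rot: [3.01, -0.039, 0.883]
contact_force: [-2.4, -1.7, 1.2]
opening: 0.0002
grip_force: 0.8
```

```bash
python3 -m crank '[[3.4,0,2.2,0,0.05,0,-1],[4,0,2.8,0,0.05,0,-1],[4.8,0,3.6,0,0,0,-1],[4.8,0,3.6,0,0,0,-1],[4.8,0,3.6,0,0,0,-1],[4.8,0.1,3.6,0,0,0,-1],[4.8,0.1,3.6,0,0,0,-1],[3.2,0,2.4,0,0,0,-1],[3.2,0,2.4,0,0,0,-1],[1.6,0,1.2,0,0,0,-1]]'; python3 - <<'E'
from h import *
o=ctrl.get_obs();R=Ro.from_rotvec(o['tool_rot']).as_matrix();print(o['q'].round(3),R.round(3))
print('fwd',(R.T@[np.cos(.035),-np.sin(.035),0]).round(3))
E
```

```text
t: 20.42
tool_pos: [0.5226, -0.165, 0.0312]
tool_rot: [2.96, -0.039, 1.033]
contact_force: [-0.7, -0.0, -0.2]
opening: -0.0003
grip_force: 0.7
[-0.627 -0.21   2.341  0.735  0.556  0.424] [[ 0.783 -0.025  0.622]
 [-0.021 -1.    -0.014]
 [ 0.622 -0.003 -0.783]]
fwd [0.783 0.01  0.622]
```

```bash
python3 -m crank '[[2,0,1.6,0,0,0,-1],[2,0,1.6,0,0,0,-1],[2,0,1.6,0,0,0,-1],[2,0,1.6,0,0,0,-1],[1.6,0,1.2,0,0,0,-1],[1.6,0,1.2,0,0,0,-1],[1.6,0,1.2,0,0,0,-1],[1.6,0,1.2,0,0,0,-1],[0,0,0,0,0,0,-1],[0,0,0,0,0,0,-1]]'
```

```text
t: 21.25
tool_pos: [0.5403, -0.1653, 0.0312]
tool_rot: [2.961, -0.039, 1.033]
contact_force: [0.0, 0.3, 0.1]
opening: -0.0
grip_force: 0.0
```

```bash
python3 -m crank '[[1.6,0,1.2,0,0,0,-1],[1.6,0,1.2,0,0,0,-1],[1.6,0,1.2,0,0,0,-1],[1.6,0,1.2,0,0,0,-1],[0.8,0,0.6,0,0,0,-1],[0.8,0,0.6,0,0,0,-1],[0,0,0,0,0,0,-1],[0,0,0,0,0,0,-1],[0,0,0,0,0,0,-1],[0,0,0,0,0,0,-1]]'; python3 - <<'E'
from h import *
s=shot('scene','a13.png')
E
```

```text
t: 22.08
tool_pos: [0.5501, -0.1656, 0.0315]
tool_rot: [2.961, -0.039, 1.033]
contact_force: [-1.4, 0.1, -0.4]
opening: -0.0002
grip_force: 0.2
```

```bash
python3 -m crank '[[0.8,0,0.6,0,0,0,-1],[0.8,0,0.6,0,0,0,-1],[0.8,0,0.6,0,0,0,-1],[0.8,0,0.6,0,0,0,-1],[0.8,0,0.6,0,0,0,-1],[0,0,0,0,0,0,-1],[0,0,0,0,0,0,-1],[0,0,0,0,0,0,-1],[0,0,0,0,0,0,-1],[0,0,0,0,0,0,-1]]'
```

```text
t: 22.97
tool_pos: [0.5551, -0.1658, 0.0316]
tool_rot: [2.961, -0.04, 1.033]
contact_force: [0.4, 0.8, -0.0]
opening: -0.0001
grip_force: 0.0
```

```bash
python3 -m crank '[[0.8,0,0.6,0,0,0,-1],[0.8,0,0.6,0,0,0,-1],[0.8,0,0.6,0,0,0,-1],[0.8,0,0.6,0,0,0,-1],[0,0,0,0,0,0,-1],[0,0,0,0,0,0,-1],[0,0,0,0,0,0,-1],[0,0,0,0,0,0,-1],[0,0,0,0,0,0,-1],[0,0,0,0,0,0,-1]]'
```

```text
t: 23.8
tool_pos: [0.5591, -0.1659, 0.0316]
tool_rot: [2.961, -0.039, 1.033]
contact_force: [0.6, -0.3, 0.2]
opening: 0.0002
grip_force: 0.0
```

```bash
python3 -m crank '[[0.8,0,0.6,0,0,0,-1],[0.8,0,0.6,0,0,0,-1],[0.8,0,0.6,0,0,0,-1],[0.8,0,0.6,0,0,0,-1],[0.8,0,0.6,0,0,0,-1],[0,0,0,0,0,0,-1],[0,0,0,0,0,0,-1],[0,0,0,0,0,0,-1],[0,0,0,0,0,0,-1],[0,0,0,0,0,0,-1]]'
```

```text
t: 24.63
tool_pos: [0.5611, -0.1659, 0.031]
tool_rot: [2.964, -0.036, 1.027]
contact_force: [-52.0, 0.1, 36.1]
opening: -0.0004
grip_force: 25.5
```

The tray is against its stop. I back off and move clear.

```bash
python3 -m crank '[[-2.4,0,-1.9,0,0,0,-1],[-4,0,-3.1,0,0,0,-1],[-8,0,-6.2,0,0,0,-1],[-12,0,-10,0,0,0,-1],[0,0,-25,0,0,0,-1],[0,0,-25,0,0,0,-1],[0,0,-20,0,0,0,-1],[0,0,0,0,0,0,-1],[0,0,0,0,0,0,-1],[0,0,0,0,0,0,-1]]'; python3 - <<'E'
from h import *
o=ctrl.get_obs();np.save('w14.npy',np.array([o[k] for k in('tool_pos','tool_rot')]));w=shot('wrist','w14.png');s=shot('scene','a14.png')
print(o['q'].round(2))
# unseen check: board outer-face top edge, terracotta/white blobs near the expected tile position
c=cam('wrist',o)
hsv=cv2.cvtColor(w,cv2.COLOR_RGB2HSV)
for n,X in(('foot',[.634,-.167,.02]),('mid',[.634,-.167,.06]),('top',[.634,-.167,.128]),('board top',[.572,-.165,.059]),('roof front',[.578,-.165,.172])):
    p=proj(c,X)[0];q=proj(cam('scene'),X)[0];print(n,p.round(0),q.round(0))
# vertical colour profile along middle column
p=proj(c,[.572,-.165,.059])[0];u=int(p[0])
for v in range(60,400,8):print(v,w[v,u-2:u+3].mean(0).astype(int),end='; ')
E
```

```text
t: 25.47
tool_pos: [0.4867, -0.164, 0.0862]
tool_rot: [2.961, -0.039, 1.032]
contact_force: [0.4, -0.4, 0.2]
opening: 0.0
grip_force: 0.0
[-0.69 -0.45  2.41  0.61  0.73  0.54]
foot [320.  98.] [374. 254.]
mid [320.  61.] [375. 243.]
top [319. -37.] [376. 223.]
board top [319. 141.] [360. 250.]
roof front [315. -53.] [364. 215.]
60 [89 88 86]; 68 [89 88 86]; 76 [70 51 36]; 84 [66 49 35]; 92 [67 50 36]; 100 [73 53 39]; 108 [73 52 36]; 116 [101  82  65]; 124 [100  80  63]; 132 [100  82  65]; 140 [102  74  52]; 148 [142 100  69]; 156 [68 50 37]; 164 [74 74 74]; 172 [76 77 80]; 180 [74 56 39]; 188 [125  98  63]; 196 [212 163 103]; 204 [216 170 108]; 212 [193 149  96]; 220 [225 180 115]; 228 [223 179 115]; 236 [224 179 114]; 244 [219 172 110]; 252 [222 176 112]; 260 [91 90 92]; 268 [87 87 90]; 276 [79 79 82]; 284 [80 79 83]; 292 [75 74 77]; 300 [81 82 84]; 308 [69 68 71]; 316 [40 40 43]; 324 [40 39 42]; 332 [37 37 38]; 340 [37 38 40]; 348 [42 41 45]; 356 [74 61 43]; 364 [141 110  70]; 372 [136 106  68]; 380 [99 78 51]; 388 [44 44 48]; 396 [42 43 47];
```

```bash
python3 - <<'E'
from h import *
w=cv2.imread('pics/w14.png')[...,::-1].astype(int)
for v in(10,25,40,55,68):
    r=w[v];m=(np.ptp(r,axis=1)<14)&(r.mean(1)>70)&(r.mean(1)<130);x=np.where(m[200:440])[0]+200;print(v,x.min() if len(x) else None,x.max() if len(x) else None,len(x),r[321])
c=cam('wrist',dict(zip(('tool_pos','tool_rot'),np.load('w14.npy'))))
for X in([.63,-.137,.06],[.63,-.197,.06],[.63,-.137,.08],[.63,-.197,.08]):print(proj(c,X)[0].round(0))
print('board x',onz(c,(319,152),.059).round(4))
a=cv2.imread('pics/a5.png').astype(int);b=cv2.resize(cv2.imread('pics/a14.png')[140:290,225:425],(800,600),interpolation=cv2.INTER_CUBIC).astype(int)
d=abs(a-b).mean(2)
for n,(x0,y0,x1,y1) in dict(short=(245,118,325,232),tape=(75,395,215,490),bowl=(570,170,725,285)).items():print(n,d[y0:y1,x0:x1].mean().round(1))
E
```

```text
10 232 410 17 [98 82 67]
25 230 412 16 [96 76 60]
40 228 414 17 [87 56 43]
55 225 415 102 [90 87 87]
68 223 417 99 [88 90 86]
[275.  67.]
[365.  65.]
[271.  44.]
[368.  42.]
board x [ 0.5647 -0.1649  0.059 ]
short 24.8
tape 13.3
bowl 7.0
```

```bash
python3 -c "
from station import ctrl
print(ctrl.finish_job())"
```

```text
the job is handed in; nothing more can be done
None
```

I took the long tile off its peg, stood it upright in the middle of the rack and pushed the tray to its stop, then handed the job in at about 25 s; that final push read 52 N at the fingertips, and I had no clear last view of the short tile and loose things, though I know of no contact with them.

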